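Fit the spacer disc in the vial heater

ROBOT

A 6-joint arm with a two-finger parallel gripper is mounted at the origin on the work surface. World frame = base frame: x ahead of the robot, y to its left, z up, the work surface at z = 0. Lengths are in m, angles in rad, forces in N, time in s.
With the tool pointing down it reaches from about 0.3 to 0.825 m from the base axis. Payload 5.4 kg.
Tool frame: the origin (TCP) lies midway between the tips of the shut fingers; the grasp point (between the pads) lies 19 mm behind it; z points along the fingers, y is the line along which they close (so a half turn about z gives the same grasp; the last joint's range is limited). The gripper opens to 92 mm and grips with 3 to 60 N. Pads are 20 mm wide; open, the fingers measure 128 mm over their backs; the gripper's body (75 mm by 189 mm) begins 69 mm behind the grasp point.
Start: joints at [1.061, 0.158, 1.597, -0, 1.386, -0.21], TCP at [0.17, 0.549, 0.215] pointing down, gripper open.
Joint ranges: [-2.91, 2.91], [-0.94, 2.29], [0.18, 2.7], [-1.29, 4.43], [0.17, 2.64], [-3, 3]. Speed limits (rad/s): [2.57, 2.57, 3.14, 3.14, 3.14, 3.14].

INTERFACE

Orientations are given as a unit quaternion [w, x, y, z].
In Python, from plant import r gives the robot as it stands.
- The arm moves only by the tool arm_command, never from a script. Its argument "increments" is a list of rows, each a list of 7 numbers: the shift along the world's x, y, z each as a share of 20 cm, from -1 to 1, then the turn, a rotation vector about the world's x, y, z each as a share of 60 degrees, from -1 to 1, then the gripper command: -1 is fully open, 1 is shut, values between are in proportion. A call has 1 to 20 rows; each row is the pose to reach, as a shift and turn from the pose commanded when the call began; what a row does not reach only later rows make up. A row lasts 1/12 s, in which the tool goes at most 41.7 mm and 7.16 degrees, less where a joint would pass 70% of its speed; a pose out of reach is approached as far as the arm can. A call with a number of a shift or a turn outside -1 to 1 is refused whole. A call with a gripper value outside its range is refused whole. The fingers move at their own pace and stop on an object; "grip_force" is the grip in N (left out, the last holds). Time passes only in rows, so rows that repeat a pose let the fingers close. It gives the time, the measured TCP pose, the force, the opening and the grip force at its end, in the units of the state.
- r.read_state(): the state, without advancing time (a new reading comes with each control period).
- r.read_camera(name): name is "scene" or "top" or "wrist"; returns the picture (480x640x3 uint8, red, green, blue); there is no depth.
- r.camera_model(name): a dict with "fov_y" (degrees; the focal length in pixels is half the picture's height over the tangent of half this angle, whatever the lens; pixels are square), "cx", "cy" (the principal point, pixels), "R" (3x3) and "t" (3): a world point X has camera coordinates R X + t; the wrist camera has in their place "T_tool_cam" (4x4, takes a point from camera to tool coordinates, whose origin is the TCP and whose axes are the flange's). Camera axes: x right, y down, z forward; pixel columns grow to the right and rows downward; lengths in m; the calibration is good to about 2 mm. The wrist camera is an equidistant fisheye: a pixel r from the principal point sees the ray r / f radians off the axis. A picture is of the moment at which its call begins: read the wrist's pose just before it. camera_model takes no time and is no camera call.
- r.hand_in(): hands the job in; it is judged then, once.
The state is a dict: "t": time; "joint_pos": joint angles; "joint_vel": joint speeds; "effort": joint torques, N m; "position": TCP position; "ee_rot": TCP orientation; "wrist_force": force on the tool from outside, world axes, zero at the start; "wrist_torque": the same for the moment, N m; "opening": opening from 0.0 (shut) to 1.0 (fully open); "finger_force": force on a finger pad.
Only numpy, scipy, OpenCV 4.12 (cv2) and the standard library are available. Lean on these libraries where they do the work, as an engineer would, in place of code of your own. Each camera call takes 0.05 s, during which the arm holds its last target. There are 200 camera calls.

TASK

Get the vial heater ready for short vials: slide the aluminium spacer disc along the steel deck and over the blue lip so that it drops flat into the square well, without picking it up. Then press straight down on the middle of the disc until its stiff seat has reached its stop, bed it there for half a second with some 15 to 20 N, and take the hand away. Never bear on the disc or the heater with more than 24 N, and leave the vials, the rack and the pen where they are.

Things in the scene. Friction and masses are not known exactly. Their poses are not given: they have to be found in the camera images.
- heater: White bench-top vial heater, fixed, 350 x 140 x 64 mm. Origin on the bench directly below the well's centre; z up; +x points from the loading deck across the lip to the well (push direction), +y left of that. Beyond the well (x 43 to 160 mm) is the control end, 64 mm high, with a knob 10 mm taller: not to be touched.
- deck (a point): Middle of the flat steel loading deck, on its top, 60 mm above the bench; axes as the heater's. In the heater's frame the deck runs from x = -190 mm (open end) to -56 mm, 120 mm wide between white edges that rise 4 mm. Two blue rails, also 4 mm high, narrow it from 119 mm at x = -105 mm to 87 mm at the lip.
- lip (a point): Middle of the blue lip's crest, 4 mm above the deck (64 mm above the bench); axes as the heater's. The lip runs straight across (along y). In the heater's frame: ramp rising from x = -56 to -47 mm, flat crest from -47 to -43 mm, then a vertical drop into the well.
- well (a point): Centre of the square well at deck height (60 mm above the bench), axes as the heater's. Well: 86 x 86 mm, vertical walls, rims level with the lip's crest. Its floor is a copper-coloured plate, the seat, 82 x 82 mm, which slides down stiffly (about 4 N moves it; the disc's weight does not) to a hard stop and stays where left.
- spacer_mid (a point): Centre (half-way up) of the loose aluminium spacer disc, 80 mm diameter, 10 mm thick, about 0.14 kg. Its z axis is the disc's axis. It starts flat on the steel deck, clear of the lip and rails.
- vial_a: Loose amber glass vial with white cap, 22 mm diameter, 48 mm tall, on the bench beside the heater; origin at the centre of its underside. Leave alone.
- vial_b: A second such vial, on the bench beside the heater; origin at the centre of its underside. Leave alone.
- rack: Loose blue vial rack full of amber vials, 200 (x) x 90 (y) x 54 mm, on the bench on the other side of the heater; origin at the centre of its underside. Leave alone.
- pen: Red and white marker pen lying on the bench, 140 (x) x 15 x 15 mm; origin at the centre of its underside. Leave alone.
- seat_mid (a point): Point on the well's axis 14 mm below deck height, fixed to the heater: the middle of where the seat's top may start (7 to 21 mm below the deck). From there the seat goes 2 to 8 mm further down to its stop (15 to 23 mm below the deck). Both are hidden and differ each time, so the stop must be felt: there the force climbs steeply, beyond the 4 N of sliding.
There are look-alikes about, which are no part of the job. What is shaped like the part that bears spacer_mid but green or red is not meant.

How it is judged:
On the way, in this order (a step that is already met when the one before it is completed fails the run):
1. the disc has been slid over the lip and lies flat in the well (horizontal distance between spacer_mid and well below 0.006 m and z of spacer_mid in the frame of well below -0.0005 m and angle between spacer_mid's own z axis and vertical below 0.05 rad), for 0.1 s.
2. the disc is pressed down against the seat's stop with at least 14 N (contact force between the fingers and spacer above 14 N and z of spacer_mid in the frame of well below -0.009 m and horizontal distance between spacer_mid and well below 0.006 m and angle between spacer_mid's own z axis and vertical below 0.05 rad), for 0.25 s.
At the end, for the whole second after the job is handed in: The disc lies flat (within 0.05 rad) and at rest in the well on the lowered seat, its centre within 6 mm of the well's centre and at least 9 mm below deck height, released (horizontal distance between spacer_mid and well below 0.006 m and angle between spacer_mid's own z axis and vertical below 0.05 rad and z of spacer_mid in the frame of well below -0.009 m and linear speed of spacer below 0.01 m/s); the robot touches nothing.
It fails at once if the disc is lifted instead of slid (its centre more than 20 mm above deck height) (z of spacer_mid in the frame of well above 0.02 m).
It fails at once if the hand bears on the disc with more than 24 N (contact force between the fingers and spacer above 24 N).
It fails at once if the hand bears on the heater with more than 24 N (contact force between the fingers and heater above 24 N).
It fails at once if a vial, the rack or the pen is moved by more than 15 mm (distance of any of vial_a, vial_b, rack, pen from where it was at the start of the episode above 0.015 m).
It also fails if it takes over 58 s, if anything falls off the work surface, if the arm or the gripper's body presses on something with over 40 N, if the wrist force passes 120 N, or if a joint passes its speed limit or range.

## Working session

There is one attempt and no reset: what is moved stays moved. The work goes in short steps, Python scripts to look and compute and a tool call to move; the robot and the scene stay as the last step left them, time stands still between calls to the robot, and variables do not carry over. Pictures are saved under pics/ and viewed, at most 10 in all, crops included, and the job is handed in when it is done.

Besides the shell and the picture viewer there is one more tool, called after ">>>" as name(argument=value, ...) on one line, values as JSON. arm_command: Moves the arm, as the interface text tells. Its arguments: {"type":"object","properties":{"increments":{"type":"array","items":{"type":"array","items":{"type":"number"}}},"grip_force":{"type":"number"}},"required":["increments"]}

```bash
mkdir -p pics
python3 - <<'E'
from plant import r
import cv2
for n in("top","scene"):
    cv2.imwrite(f"pics/{n}0.png",r.read_camera(n)[:,:,::-1])
    m=r.camera_model(n);print(n,m)
print(r.camera_model("wrist"));s=r.read_state();print(s)
E
```

```text
top {'fov_y': 45.573224267993865, 'cx': 318.7408178434683, 'cy': 246.63263253596176, 'R': array([[-1.22199327e-03, -9.99926019e-01,  1.21021947e-02],
       [-9.97035266e-01,  2.87183238e-04, -7.69454147e-02],
       [ 7.69362467e-02, -1.21603417e-02, -9.96961855e-01]]), 't': array([-0.08338186,  0.53797863,  1.17845558])}
scene {'fov_y': 57.63194622244923, 'cx': 320.4276844164309, 'cy': 236.4699870565147, 'R': array([[ 0.68817307,  0.72551082,  0.0072032 ],
       [ 0.64054854, -0.60286068, -0.47566435],
       [-0.3407571 ,  0.33195339, -0.87959738]]), 't': array([-0.30255316, -0.37549593,  0.94032728])}
{'fov_y': 65.70646984690485, 'cx': 315.44364457532447, 'cy': 230.1664216485539, 'T_tool_cam': array([[-5.47374084e-04, -9.63437986e-01, -2.67930862e-01,
         7.52181732e-02],
       [ 9.99999692e-01, -3.76522574e-04, -6.89050017e-04,
        -8.78804147e-04],
       [ 5.62974943e-04, -2.67931156e-01,  9.63437896e-01,
        -1.69116029e-01],
       [ 0.00000000e+00,  0.00000000e+00,  0.00000000e+00,
         1.00000000e+00]])}
{'t': 0.1, 'joint_pos': array([ 1.06090293e+00,  1.59005892e-01,  1.59807265e+00, -1.48184801e-05,
        1.38623134e+00, -2.10108326e-01]), 'joint_vel': array([ 0.00097761,  0.00019691, -0.00397762, -0.00018172, -0.00051757,
        0.00122798]), 'effort': array([ 3.12752136e-04, -3.86503029e+01, -3.22959530e+01,  7.02167605e-02,
        3.39886907e-02, -9.44884823e-05]), 'position': array([0.1695536 , 0.54884199, 0.21372309]), 'ee_rot': array([-2.95653653e-04,  1.49330468e-01,  9.88786971e-01, -8.06141299e-04]), 'wrist_force': array([-0.55774158, -0.05488937,  0.05769163]), 'wrist_torque': array([-0.01773925,  0.02626944, -0.05388911]), 'finger_force': 0.0, 'opening': 1.0021943544167502}
```

View pics/top0.png

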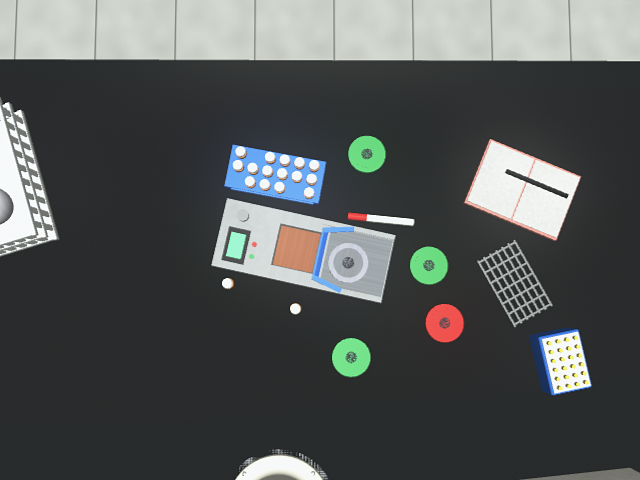

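View pics/scene0.png

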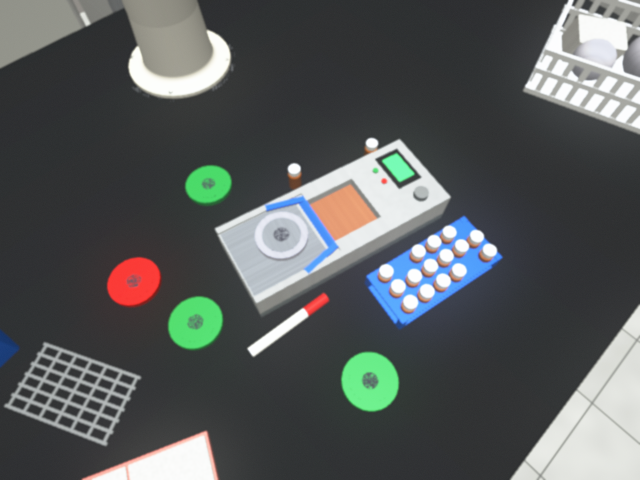

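Run:
```python
import cv2
a=cv2.imread("pics/top0.png")[185:315,203:403]
cv2.imwrite("pics/crop.png",cv2.resize(a,None,fx=4,fy=4,interpolation=cv2.INTER_CUBIC))
```

```text
(no output)
```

View pics/crop.png

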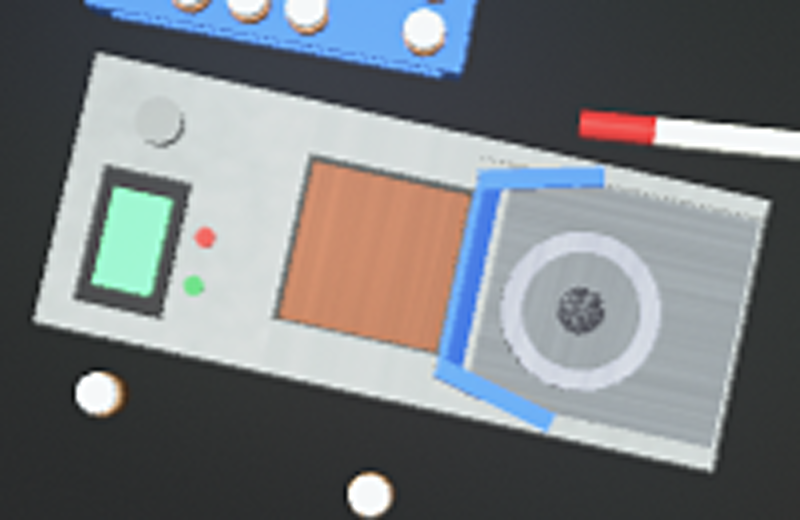

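```bash
cat > h.py <<'E'
import numpy as np,cv2
from plant import r
from scipy.spatial.transform import Rotation as Rn
def rot(s): w,x,y,z=s["ee_rot"]; return Rn.from_quat([x,y,z,w])
def ray(n,uv,s=None):
    m=r.camera_model(n); f=240/np.tan(np.radians(m["fov_y"])/2)
    d=(np.atleast_2d(uv)-[m["cx"],m["cy"]])/f
    if n=="wrist":
        th=np.hypot(*d.T); k=np.sinc(th/np.pi)[:,None]
        v=np.c_[d*k,np.cos(th)]; T=m["T_tool_cam"]; R=rot(s).as_matrix()
        return s["position"]+R@T[:3,3],v@T[:3,:3].T@R.T
    return -m["R"].T@m["t"],np.c_[d,np.ones(len(d))]@m["R"]
def onz(n,uv,z,s=None):
    c,v=ray(n,uv,s); return c+v*((z-c[2])/v[:,2])[:,None]
def project(n,P,s=None):
    m=r.camera_model(n); f=240/np.tan(np.radians(m["fov_y"])/2)
    P=np.atleast_2d(P); 
    if n=="wrist":
        T=m["T_tool_cam"]; q=((P-s["position"])@rot(s).as_matrix()-T[:3,3])@T[:3,:3]
        a=np.hypot(q[:,0],q[:,1]); th=np.arctan2(a,q[:,2]); return q[:,:2]/a[:,None]*th[:,None]*f+[m["cx"],m["cy"]]
    q=P@m["R"].T+m["t"]; return q[:,:2]/q[:,2:]*f+[m["cx"],m["cy"]]
E
python3 - <<'E'
from h import *
cv=lambda a:np.array(a)/4+[202.625,184.625]
c=onz("top",cv([(97,53),(770,202),(713,470),(35,321)]),.064)
print(c.round(4),[np.linalg.norm(c[i]-c[i-1]).round(4) for i in range(4)])
ax=(c[0]+c[3]-c[1]-c[2])[:2]; yaw=np.arctan2(ax[1],ax[0]); e=np.array([np.cos(yaw),np.sin(yaw)]);n=np.array([-e[1],e[0]])
ctr=c.mean(0)[:2]; well=ctr+e*15   *.001 # body x -190..160 -> centre -15
print("yaw",yaw,np.degrees(yaw),"well",well)
d=onz("top",cv([(581,311)]),.070)[0]; print("disc",d, "in heater",(d[:2]-well)@e,(d[:2]-well)@n)
for q in [(310,158),(277,318),(440,368),(478,180)]:
  p=onz("top",cv([q]),.064)[0,:2]-well; print(q,(p@e).round(4),(p@n).round(4))
P=[np.r_[well+e*x+n*y,.064] for x,y in[(160,70),(160,-70),(-190,-70),(-190,70)] for x,y in[(x/1e3,y/1e3)]]
print(project("scene",P).round(1), project("scene",d).round(1)); print(r.read_state()["position"],rot(r.read_state()).as_matrix().round(3))
E
```

```text
[[ 0.6341  0.1035  0.064 ]
 [ 0.558  -0.2385  0.064 ]
 [ 0.4226 -0.2082  0.064 ]
 [ 0.4978  0.1332  0.064 ]] [np.float64(0.1395), np.float64(0.3503), np.float64(0.1388), np.float64(0.3495)]
yaw 1.3527998347264114 77.50972105581867 well [ 0.53138022 -0.03784881]
disc [ 0.5023795  -0.14175491  0.07      ] in heater -0.10771903014433437 0.005842169097801417
(310, 158) 0.0427 -0.0408
(277, 318) 0.0411 0.042
(440, 368) -0.0446 0.0489
(478, 180) -0.0429 -0.0483
[[399.3 140.1]
 [450.5 198. ]
 [256.  304.4]
 [214.6 229.9]] [[281.3 235.5]]
[0.1695536  0.54884199 0.21372309] [[-0.955  0.295 -0.001]
 [ 0.295  0.955 -0.002]
 [ 0.    -0.002 -1.   ]]
```

>>> arm_command(increments=[[0.4,-0.94,0,0,0,-0.355,-0.087],[0.4,-0.94,0,0,0,-0.355,-0.087],[0.4,-0.94,0,0,0,-0.355,-0.087],[0.4,-0.94,0,0,0,-0.355,-0.087],[0.4,-0.94,0,0,0,-0.355,-0.087],[0.4,-0.94,0,0,0,-0.355,-0.087]])

```text
t: 0.6
position: [0.2515, 0.3568, 0.2139]
ee_rot: [0.001, 0.332, 0.943, -0.001]
wrist_force: [-0.3, -0.2, -0.1]
opening: 0.585
finger_force: 0.0
```

>>> arm_command(increments=[[0.4,-0.94,0,0,0,-0.355,-0.087],[0.4,-0.94,0,0,0,-0.355,-0.087],[0.4,-0.94,0,0,0,-0.355,-0.087],[0.4,-0.94,0,0,0,-0.355,-0.087],[0.4,-0.94,0,0,0,-0.355,-0.087],[0.4,-0.94,0,0,0,-0.355,-0.087]])

```text
t: 1.1
position: [0.3321, 0.1684, 0.2146]
ee_rot: [0.001, 0.502, 0.865, -0.001]
wrist_force: [-0.9, 1.1, 0.5]
opening: 0.541
finger_force: 0.0
```

>>> arm_command(increments=[[0.4,-0.94,0,0,0,-0.355,-0.087],[0.4,-0.94,0,0,0,-0.355,-0.087],[0.4,-0.94,0,0,0,-0.355,-0.087],[0.4,-0.94,0,0,0,-0.355,-0.087],[0.4,-0.94,0,0,0,-0.355,-0.087],[0.4,-0.94,0,0,0,-0.355,-0.087]])

```text
t: 1.6
position: [0.4116, -0.0189, 0.2146]
ee_rot: [0.001, 0.652, 0.758, -0.001]
wrist_force: [0.0, 0.7, 0.7]
opening: 0.543
finger_force: 0.0
```

>>> arm_command(increments=[[0.4,-0.94,0,0,0,-0.355,-0.087],[0.4,-0.94,0,0,0,-0.355,-0.087],[0.4,-0.94,0,0,0,-0.355,-0.087],[0.4,-0.94,0,0,0,-0.355,-0.087],[0.4,-0.94,0,0,0,-0.355,-0.087],[0.4,-0.94,0,0,0,-0.355,-0.087],[0.4,-0.94,0,0,0,-0.355,-0.087]])

```text
t: 2.18
position: [0.4902, -0.2022, 0.2136]
ee_rot: [-0.001, 0.78, 0.626, -0.0]
wrist_force: [-0.0, 0.9, 0.0]
opening: 0.545
finger_force: 0.0
```

```bash
cat > look.py <<'E'
import sys
from h import *
s=r.read_state(); im=r.read_camera("wrist"); cv2.imwrite(sys.argv[1],im[:,:,::-1])
np.save("s.npy",s,allow_pickle=True)
W=np.array([.5314,-.0378]);y=1.3528;e=np.array([np.cos(y),np.sin(y)]);n=np.array([-e[1],e[0]])
d=s["position"][:2]-W; R=rot(s).as_matrix()
print("t",s["t"],"tcp heater",(d@e*1e3).round(1),(d@n*1e3).round(1),(s["position"][2]*1e3).round(1),"toolx yaw",np.arctan2(R[1,0],R[0,0]),"z",R[:,2].round(4),"F",s["wrist_force"].round(2),"open",s["opening"])
E
python3 look.py pics/w1.png
```

```text
t 2.1833 tcp heater -169.4 4.7 213.6 toolx yaw 1.3536723193987332 z [-0.0016  0.0019 -1.    ] F [-0.01  0.91  0.04] open 0.5452012079801007
```

View pics/w1.png

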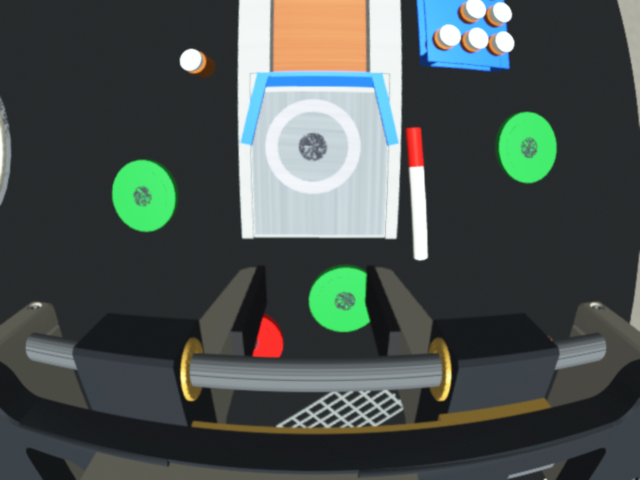

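Run:
```python
from h import *
s=np.load("s.npy",allow_pickle=True).item()
W=np.array([.5314,-.0378]);y=1.3528;e=np.array([np.cos(y),np.sin(y)]);n=np.array([-e[1],e[0]])
im=cv2.imread("pics/w1.png"); hsv=cv2.cvtColor(im,cv2.COLOR_BGR2HSV)
g=cv2.inRange(im,(215,215,215),(255,255,255))*0
g=((im.min(2)>215)*255).astype(np.uint8); 
H=lambda uv,z:((onz("wrist",uv,z,s)[:,:2]-W)@np.c_[e,n]*1e3).round(1)
print("disc C,L,R,T,B",H([(313,146),(265.5,147),(360.5,147),(313,99),(313,194)],.070).tolist())
print("deck end corners",H([(241,238),(397.5,238)],.064).tolist())
b=cv2.inRange(hsv,(95,120,120),(125,255,255))[60:160,230:405]
c=max(cv2.findContours(b,0,2)[0],key=cv2.contourArea)[:,0]+[230,60]
h=cv2.convexHull(c.astype(np.int32)); a=cv2.approxPolyDP(h,2,True)[:,0]; print(a.tolist(),H(a,.064).tolist())
o=cv2.inRange(hsv,(5,90,100),(25,255,255))[:75,265:375]; x=np.where(o[40])[0]+265; print(x.min(),x.max(),H([(x.min(),40),(x.max()+1,40)],.050).tolist())
```

```text
disc C,L,R,T,B [[-108.8, 6.9], [-109.2, 46.8], [-109.3, -33.0], [-69.2, 6.9], [-149.7, 6.9]]
deck end corners [[-190.8, 72.4], [-190.8, -69.9]]
[[397, 140], [388, 145], [250, 144], [241, 141], [257, 75], [270, 72], [381, 73]] [[-102.6, -65.5], [-107.2, -57.7], [-106.6, 61.1], [-103.8, 69.0], [-46.7, 54.5], [-44.5, 43.3], [-44.6, -50.9]]
273 366 [[-12.4, 42.5], [-12.0, -40.9]]
```

>>> arm_command(increments=[[-0.0083,0.0018,-0.2,0,0,0,-0.087],[-0.0083,0.0018,-0.4,0,0,0,-0.087],[-0.0083,0.0018,-0.55,0,0,0,-0.087],[-0.0083,0.0018,-0.65,0,0,0,-0.087],[-0.0083,0.0018,-0.7,0,0,0,-0.087],[-0.0083,0.0018,-0.735,0,0,0,-0.087],[-0.0083,0.0018,-0.735,0,0,0,-0.087],[-0.0083,0.0018,-0.735,0,0,0,-0.087]])

```text
t: 2.9
position: [0.489, -0.2021, 0.0689]
ee_rot: [0.001, 0.779, 0.627, 0.0]
wrist_force: [-0.4, -0.3, -0.3]
opening: 0.546
finger_force: 0.0
```

>>> arm_command(increments=[[0.0043,0.0195,0,0,0,0,-0.087],[0.0087,0.039,0,0,0,0,-0.087],[0.013,0.0586,0,0,0,0,-0.087],[0.0173,0.0781,0,0,0,0,-0.087],[0.0216,0.0976,0,0,0,0,-0.087],[0.026,0.1171,0,0,0,0,-0.087],[0.0303,0.1367,0,0,0,0,-0.087],[0.0346,0.1562,0,0,0,0,-0.087]])

```text
t: 3.57
position: [0.4953, -0.1709, 0.0678]
ee_rot: [0.0, 0.779, 0.627, -0.0]
wrist_force: [-0.6, -2.0, 0.4]
opening: 0.544
finger_force: 0.6
```

```bash
python3 look.py pics/w2.png
```

```text
t 3.5667 tcp heater -137.8 6.5 67.8 toolx yaw 1.3548526766441957 z [ 3.e-04 -5.e-04 -1.e+00] F [-0.64 -2.03  0.45] open 0.5441166540569077
```

View pics/w2.png

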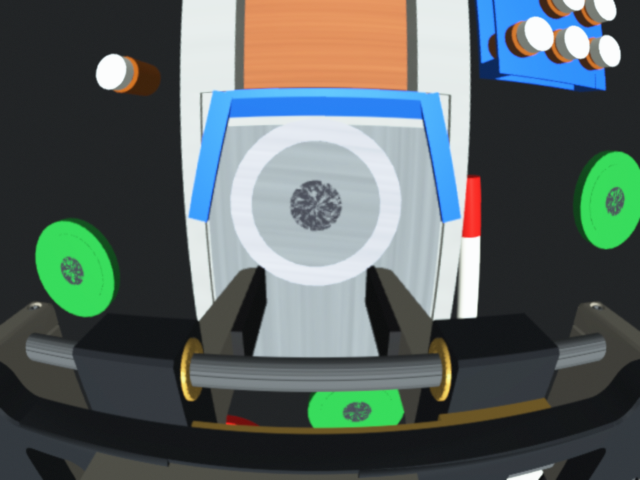

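>>> arm_command(increments=[[0.0048,0.0143,-0.006,0,0,0,-0.087],[0.0096,0.0286,-0.006,0,0,0,-0.087],[0.0144,0.0429,-0.006,0,0,0,-0.087],[0.0193,0.0572,-0.006,0,0,0,-0.087],[0.0241,0.0714,-0.006,0,0,0,-0.087],[0.0289,0.0857,-0.006,0,0,0,-0.087],[0.0337,0.1,-0.006,0,0,0,-0.087],[0.0385,0.1143,-0.006,0,0,0,-0.087],[0.0433,0.1286,-0.006,0,0,0,-0.087]])

```text
t: 4.37
position: [0.504, -0.1452, 0.0665]
ee_rot: [0.0, 0.779, 0.627, 0.0]
wrist_force: [-1.4, -3.6, 4.4]
opening: 0.546
finger_force: 2.5
```

```bash
python3 look.py pics/w3.png
```

```text
t 4.3667 tcp heater -110.8 3.6 66.5 toolx yaw 1.3548019260711446 z [ 2.e-04 -2.e-04 -1.e+00] F [-1.43 -3.65  4.36] open 0.5455921045560762
```

View pics/w3.png

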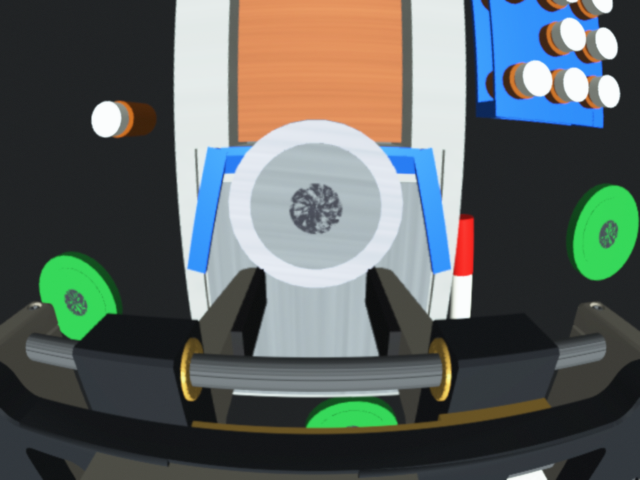

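>>> arm_command(increments=[[0.0048,0.0143,0,0,0,0,-0.087],[0.0096,0.0286,0,0,0,0,-0.087],[0.0144,0.0429,0,0,0,0,-0.087],[0.0193,0.0572,0,0,0,0,-0.087],[0.0241,0.0714,0,0,0,0,-0.087],[0.0289,0.0857,0,0,0,0,-0.087],[0.0337,0.1,0,0,0,0,-0.087],[0.0385,0.1143,0,0,0,0,-0.087],[0.0433,0.1286,0,0,0,0,-0.087]])

```text
t: 5.17
position: [0.5125, -0.1195, 0.0665]
ee_rot: [0.0, 0.779, 0.627, -0.0]
wrist_force: [-0.7, -4.7, 4.6]
opening: 0.54
finger_force: 3.0
```

```bash
python3 look.py pics/w4.png
```

```text
t 5.1667 tcp heater -83.9 0.8 66.5 toolx yaw 1.3548816450105596 z [ 0.e+00 -4.e-04 -1.e+00] F [-0.73 -4.7   4.62] open 0.5397788112919615
```

View pics/w4.png

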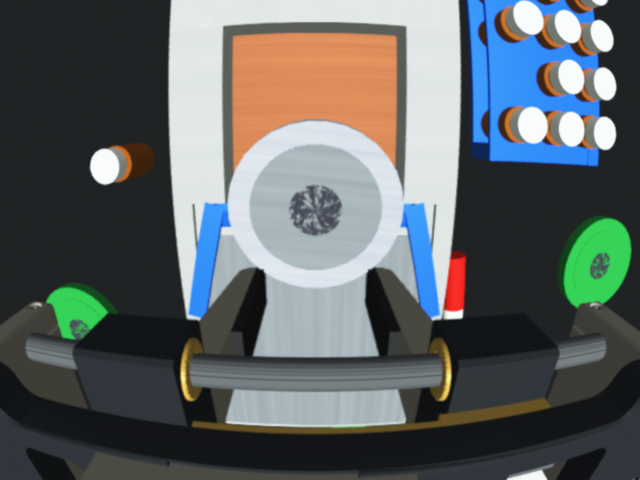

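>>> arm_command(increments=[[0.0032,0.0146,0,0,0,0,-0.087],[0.0065,0.0293,0,0,0,0,-0.087],[0.0097,0.0439,0,0,0,0,-0.087],[0.013,0.0586,0,0,0,0,-0.087],[0.0162,0.0732,0,0,0,0,-0.087],[0.0194,0.0878,0,0,0,0,-0.087],[0.0227,0.1025,0,0,0,0,-0.087],[0.0259,0.1171,0,0,0,0,-0.087],[0.0292,0.1318,0,0,0,0,-0.087],[0.0324,0.1464,0,0,0,0,-0.087],[0.0356,0.161,0,0,0,0,-0.087]])

```text
t: 6.13
position: [0.5189, -0.0862, 0.0656]
ee_rot: [-0.001, 0.779, 0.627, 0.0]
wrist_force: [0.2, -0.9, 0.3]
opening: 0.544
finger_force: 0.7
```

```bash
python3 look.py pics/w5.png
```

```text
t 6.1333 tcp heater -50.0 1.8 65.6 toolx yaw 1.35457253510349 z [-0.0014  0.0018 -1.    ] F [ 0.21 -0.94  0.35] open 0.5435276895761094
```

View pics/w5.png

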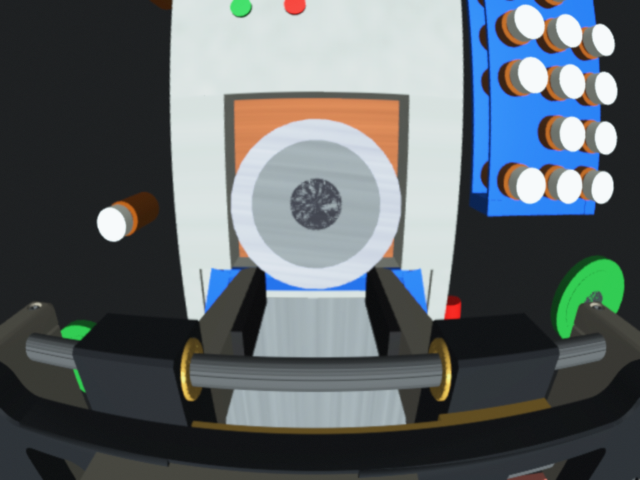

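>>> arm_command(increments=[[0.0016,0.0073,0,0,0,0,-0.087],[0.0032,0.0146,0,0,0,0,-0.087],[0.0049,0.022,0,0,0,0,-0.087],[0.0065,0.0293,0,0,0,0,-0.087],[0.0081,0.0366,0,0,0,0,-0.087],[0.0092,0.0415,0,0,0,0,-0.087],[0.0092,0.0415,0,0,0,0,-0.087]])

```text
t: 6.77
position: [0.5215, -0.0788, 0.0664]
ee_rot: [-0.0, 0.779, 0.627, 0.0]
wrist_force: [0.4, 1.3, -0.7]
opening: 0.546
finger_force: 0.0
```

```bash
python3 look.py pics/w6.png
python3 - <<'E'
import cv2
a=cv2.imread("pics/w6.png")[90:330,150:480]
cv2.imwrite("pics/w6c.png",cv2.resize(a,None,fx=2,fy=2))
E
```

```text
t 6.7667 tcp heater -42.2 0.8 66.4 toolx yaw 1.3548211504624157 z [ 1.e-04  3.e-04 -1.e+00] F [ 0.38  1.28 -0.75] open 0.5460935084873242
```

View pics/w6c.png

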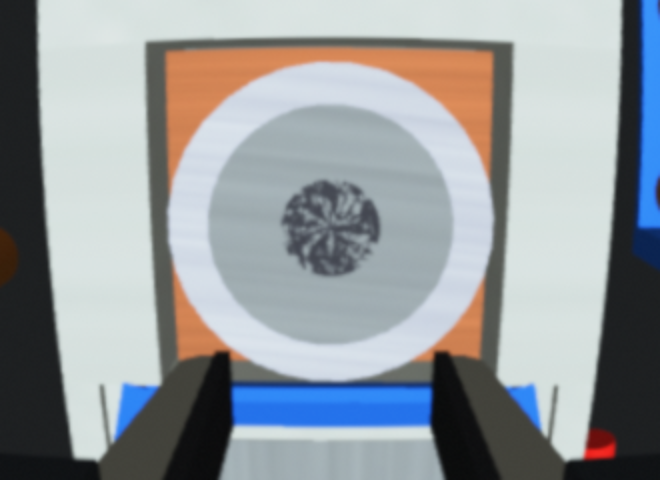

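Run:
```python
from h import *
s=np.load("s.npy",allow_pickle=True).item()
W=np.array([.5314,-.0378]);y=1.3528;e=np.array([np.cos(y),np.sin(y)]);n=np.array([-e[1],e[0]])
H=lambda uv,z:((onz("wrist",uv,z,s)[:,:2]-W)@np.c_[e,n]*1e3).round(1)
for z in(.058,.0615,.066): print(z,H([(315.3,200.5),(234,200),(396.5,200),(315,121),(315,280)],z).tolist())
print("well rim",H([(223.5,111.5),(406,111.5)],.064).tolist())
```

```text
0.058 [[-2.2, 0.9], [-1.8, 41.0], [-1.7, -39.2], [36.2, 1.1], [-44.0, 1.0]]
0.0615 [[-1.5, 0.9], [-1.1, 40.3], [-1.0, -38.4], [36.1, 1.1], [-42.5, 1.0]]
0.066 [[-0.7, 0.9], [-0.2, 39.2], [-0.1, -37.4], [36.0, 1.1], [-40.6, 1.0]]
well rim [[41.5, 43.5], [41.6, -41.1]]
```

>>> arm_command(increments=[[0,0,0.05,0,0,0,1],[0,0,0.1,0,0,0,1],[0,0,0.1,0,0,0,1]])

```text
t: 7.07
position: [0.5233, -0.0799, 0.0894]
ee_rot: [0.002, 0.779, 0.627, 0.001]
wrist_force: [0.2, -1.2, 1.2]
opening: 0.348
finger_force: 0.0
```

>>> arm_command(increments=[[0.02,0.09,0,0,0,0,1],[0.0438,0.1977,0,0,0,0,1],[0.0438,0.1977,-0.03,0,0,0,1],[0.0438,0.1977,-0.07,0,0,0,1],[0.0438,0.1977,-0.1,0,0,0,1],[0.0438,0.1977,-0.11,0,0,0,1],[0.0438,0.1977,-0.11,0,0,0,1]])

```text
t: 7.65
position: [0.5292, -0.0401, 0.0633]
ee_rot: [-0.001, 0.78, 0.626, -0.001]
wrist_force: [-0.7, -0.8, 0.3]
opening: 0.003
finger_force: 0.0
```

```bash
python3 look.py pics/w7.png
```

```text
t 7.65 tcp heater -2.7 1.7 63.3 toolx yaw 1.3538316135084798 z [-2.1e-03  5.0e-04 -1.0e+00] F [-0.7  -0.79  0.3 ] open 0.0025202572778604097
```

>>> arm_command(increments=[[0,0,-0.004,0,0,0,1],[0,0,-0.008,0,0,0,1],[0,0,-0.012,0,0,0,1],[0,0,-0.016,0,0,0,1],[0,0,-0.02,0,0,0,1],[0,0,-0.02,0,0,0,1]])

```text
t: 8.2
position: [0.5302, -0.0396, 0.0605]
ee_rot: [0.0, 0.779, 0.627, 0.0]
wrist_force: [0.6, -0.0, 1.0]
opening: 0.003
finger_force: 0.2
```

>>> arm_command(increments=[[0,0,-0.0025,0,0,0,1],[0,0,-0.005,0,0,0,1],[0,0,-0.005,0,0,0,1]])

```text
t: 8.45
position: [0.5303, -0.0396, 0.0598]
ee_rot: [0.0, 0.779, 0.627, 0.0]
wrist_force: [-1.2, 0.4, 5.3]
opening: 0.004
finger_force: 2.3
```

>>> arm_command(increments=[[0,0,-0.0025,0,0,0,1],[0,0,-0.005,0,0,0,1],[0,0,-0.005,0,0,0,1]])

```text
t: 8.7
position: [0.5302, -0.0396, 0.0585]
ee_rot: [0.0, 0.779, 0.627, 0.0]
wrist_force: [-1.7, -0.7, 4.1]
opening: 0.007
finger_force: 2.3
```

>>> arm_command(increments=[[0,0,-0.0025,0,0,0,1],[0,0,-0.0025,0,0,0,1]])

```text
t: 8.87
position: [0.5302, -0.0396, 0.0579]
ee_rot: [0.0, 0.779, 0.627, 0.0]
wrist_force: [-1.0, -0.0, 4.9]
opening: 0.002
finger_force: 2.2
```

>>> arm_command(increments=[[0,0,-0.0025,0,0,0,1],[0,0,-0.005,0,0,0,1],[0,0,-0.005,0,0,0,1]])

```text
t: 9.12
position: [0.5302, -0.0396, 0.0568]
ee_rot: [0.0, 0.779, 0.627, 0.0]
wrist_force: [-0.6, -0.6, 4.2]
opening: 0.005
finger_force: 2.0
```

>>> arm_command(increments=[[0,0,-0.0025,0,0,0,1],[0,0,-0.0025,0,0,0,1]])

```text
t: 9.28
position: [0.5302, -0.0396, 0.0563]
ee_rot: [0.0, 0.779, 0.627, 0.0]
wrist_force: [-0.9, -0.2, 3.7]
opening: 0.004
finger_force: 2.0
```

>>> arm_command(increments=[[0,0,-0.0025,0,0,0,1],[0,0,-0.0025,0,0,0,1]])

```text
t: 9.45
position: [0.5302, -0.0396, 0.0559]
ee_rot: [0.0, 0.779, 0.627, 0.0]
wrist_force: [-0.9, 0.3, 3.9]
opening: 0.007
finger_force: 2.0
```

>>> arm_command(increments=[[0,0,-0.002,0,0,0,1],[0,0,-0.002,0,0,0,1]])

```text
t: 9.62
position: [0.5302, -0.0396, 0.0555]
ee_rot: [0.0, 0.779, 0.627, 0.0]
wrist_force: [-1.1, 0.6, 4.6]
opening: 0.006
finger_force: 2.1
```

>>> arm_command(increments=[[0,0,-0.002,0,0,0,1],[0,0,-0.002,0,0,0,1]])

```text
t: 9.78
position: [0.5302, -0.0396, 0.0551]
ee_rot: [0.0, 0.779, 0.627, 0.0]
wrist_force: [-0.7, 0.1, 4.1]
opening: 0.002
finger_force: 2.1
```

>>> arm_command(increments=[[0,0,-0.002,0,0,0,1],[0,0,-0.002,0,0,0,1]])

```text
t: 9.95
position: [0.5302, -0.0396, 0.0551]
ee_rot: [0.0, 0.779, 0.627, 0.0]
wrist_force: [-1.6, 0.6, 7.2]
opening: 0.007
finger_force: 3.5
```

>>> arm_command(increments=[[0,0,-0.001,0,0,0,1],[0,0,-0.001,0,0,0,1]])

```text
t: 10.12
position: [0.5303, -0.0396, 0.0551]
ee_rot: [0.0, 0.779, 0.627, -0.0]
wrist_force: [-2.4, 0.8, 8.4]
opening: 0.004
finger_force: 4.3
```

>>> arm_command(increments=[[0,0,-0.001,0,0,0,1],[0,0,-0.001,0,0,0,1]])

```text
t: 10.28
position: [0.5302, -0.0396, 0.055]
ee_rot: [-0.0, 0.779, 0.627, -0.0]
wrist_force: [-3.5, -0.2, 10.1]
opening: 0.008
finger_force: 5.0
```

>>> arm_command(increments=[[0,0,-0.0015,0,0,0,1],[0,0,-0.003,0,0,0,1],[0,0,-0.003,0,0,0,1]])

```text
t: 10.53
position: [0.5303, -0.0396, 0.055]
ee_rot: [-0.0, 0.779, 0.627, -0.0]
wrist_force: [-5.1, 1.1, 13.2]
opening: 0.002
finger_force: 7.1
```

>>> arm_command(increments=[[0,0,-0.001,0,0,0,1],[0,0,-0.001,0,0,0,1]])

```text
t: 10.7
position: [0.5303, -0.0396, 0.055]
ee_rot: [-0.0, 0.779, 0.627, -0.0]
wrist_force: [-6.0, 1.1, 15.8]
opening: 0.009
finger_force: 7.8
```

>>> arm_command(increments=[[0,0,-0.001,0,0,0,1],[0,0,-0.001,0,0,0,1],[0,0,-0.001,0,0,0,1],[0,0,-0.001,0,0,0,1],[0,0,-0.001,0,0,0,1],[0,0,-0.001,0,0,0,1],[0,0,-0.001,0,0,0,1],[0,0,-0.001,0,0,0,1],[0,0,-0.001,0,0,0,1]])

```text
t: 11.45
position: [0.5303, -0.0396, 0.055]
ee_rot: [-0.0, 0.779, 0.627, -0.0]
wrist_force: [-6.3, 1.0, 17.0]
opening: 0.008
finger_force: 8.5
```

>>> arm_command(increments=[[0,0,0,0,0,0,1]])

```text
t: 11.53
position: [0.5303, -0.0396, 0.055]
ee_rot: [-0.0, 0.779, 0.627, -0.0]
wrist_force: [-5.9, 1.2, 17.3]
opening: 0.007
finger_force: 8.5
```

>>> arm_command(increments=[[0,0,0.006,0,0,0,1],[0,0,0.012,0,0,0,1],[0,0,0.03,0,0,0,1],[0,0,0.1,0,0,0,1],[0,0,0.25,0,0,0,1],[0,0,0.4,0,0,0,1],[-0.1,-0.45,0.6,0,0,0,1],[-0.1,-0.45,0.6,0,0,0,1],[-0.1,-0.45,0.6,0,0,0,1],[-0.1,-0.45,0.6,0,0,0,1],[-0.1,-0.45,0.6,0,0,0,1],[-0.1,-0.45,0.6,0,0,0,1]])

```text
t: 12.53
position: [0.5096, -0.1285, 0.1721]
ee_rot: [-0.001, 0.779, 0.627, -0.0]
wrist_force: [-0.2, 0.5, -0.3]
opening: 0.005
finger_force: 0.0
```

```bash
python3 look.py pics/w8.png
python3 - <<'E'
import cv2
cv2.imwrite("pics/w8c.png",cv2.imread("pics/w8.png")[:300])
E
```

```text
t 12.5333 tcp heater -93.2 1.7 172.1 toolx yaw 1.355003090781356 z [-0.0017  0.0015 -1.    ] F [-0.24  0.55 -0.34] open 0.004993991081669507
```

View pics/w8c.png

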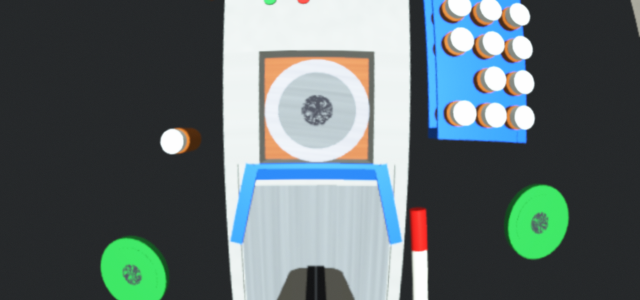

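The disc lies flat and centred in the well at about (317,110). Vial, rack and pen are in place and the hand is clear.

```bash
python3 -c "
from plant import r
print(r.hand_in())"
```

```text
the job is handed in; nothing more can be done
None
```

I slid the disc over the lip into the well, pressed it to the seat's stop, held it there at about 17 N for roughly 0.8 s, and took the hand clear; the job is handed in, but no verdict came back.

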